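# Fit the plain blade to a kitchen slicer

## Robot

A 6-joint arm with a two-finger parallel gripper is mounted at the origin on the work surface. World frame = base frame: x ahead of the robot, y to its left, z up, the work surface at z = 0. Lengths are in m, angles in rad, forces in N, time in s.
With the tool pointing down it reaches from about 0.4 to 0.825 m from the base axis. Payload 7 kg.
Tool frame: the origin (TCP) lies between the finger pads; the fingertips stand 11 mm ahead of it and the grasp point (between the pads) lies 8 mm behind it (ctrl.tips_ahead is the distance from the TCP to the fingertips, in m); z points along the fingers, y is the line along which they close (so a half turn about z gives the same grasp; the last joint's range is limited). The gripper opens to 88 mm and grips with 3 to 60 N. Pads are 19 mm wide; open, the fingers measure 130 mm over their backs; the gripper's body (78 mm by 193 mm) begins 47 mm behind the grasp point.
Start: joints at [-0.825, 0.359, 0.012, 0, -1.224, -0.288], TCP at [0.298, -0.605, 0.238] pointing down, gripper open.
Joint ranges: [-3.07, 3.07], [-1.43, 2.12], [-1.02, 1.25], [-3.03, 1.67], [-3.05, -0], [-3.03, 3.03]. Speed limits (rad/s): [2.39, 2.39, 3.01, 3.14, 3.14, 3.14].

## Interface

Orientations are given as [roll, pitch, yaw] about the fixed x, y, z axes, in that order (R = Rz(yaw) Ry(pitch) Rx(roll)).
In Python, from station import ctrl gives the robot as it stands. The module is installed in compiled form; this text tells all that it offers.
- The arm moves only by the shell command python3 -m creep 'ROWS' [FORCE]. ROWS is JSON, a list of rows, each a list of 3 entries, a list of its own where there are three numbers: the shift along the world's x, y, z in mm, then the turn about the world's z in rad, then the finger opening in mm, from 0 to 87.6. In form: [[[tx, ty, tz], twist, grip], ...]. A call has exactly 5 rows; each row is the pose to reach, as a shift and turn from the pose commanded when the call began; what a row does not reach only later rows make up. A row lasts 1/10 s, in which the tool goes at most 50 mm and 8.59 degrees, less where a joint would pass 70% of its speed; a pose out of reach is approached as far as the arm can. A call with a gripper value outside its range is refused whole. The fingers move at their own pace and stop on an object; FORCE is the grip in N (left out, the last holds). Time passes only in rows, so rows that repeat a pose let the fingers close, or fill a call up. It gives the time, the measured TCP pose, the force, the opening and the grip force at its end, in the units of the state.
- ctrl.sense(): the state, without advancing time (a new reading comes with each control period).
- ctrl.camera(name): name is "scene" or "top" or "wrist"; returns a dict with "pixels" (420x560x3 uint8, red, green, blue), "mtx" (3x3 intrinsics, pixels), "position" and "attitude" of the camera in the world. Camera axes: x right, y down, z forward; pixel columns grow to the right and rows downward; lengths in m; the calibration is good to about 2 mm. A picture is of the moment at which its call begins. There is no depth.
- ctrl.close_job(): hands the job in; it is judged then, once.
The state is a dict: "time": time; "joint_pos": joint angles; "qvel": joint speeds; "joint_efforts": joint torques, N m; "tool_pos": TCP position; "tool_rot": TCP orientation; "ft_force": force on the tool from outside, world axes, zero at the start; "torque": the same for the moment, N m; "opening": opening from 0.0 (shut) to 1.0 (fully open); "grip_force": force on a finger pad.
Only numpy, scipy, OpenCV 4.12 (cv2) and the standard library are available. Lean on these libraries where they do the work, as an engineer would, in place of code of your own. Each camera call takes 0.05 s, during which the arm holds its last target. There are 200 camera calls.

## Task

Fit the plain slicing blade, not the one with the row of teeth, to the vegetable slicer: lay it flat across the seat, slide it in by its handle feeling for the locating pin in its slot, until the bottom of its notch bears firmly on the pin, without forcing it, then let go and swing the keeper bar down flat over it. Leave the toothed blade, the bowl and the spoon rest where they are.

Things in the scene. Friction and masses are not known exactly. Their poses are not given: they have to be found in the camera images.
- blade_grip (a point): Centre of the handle of the PLAIN blade, a loose flat insert of 70 to 140 g lying on the counter. z up, y along the insert from handle to notched end, x to its cutting edge. The handle is a black block 14 mm wide (x), 32 mm long (y), 28 mm high, its foot level with the insert's underside (14 mm below this point), free on both sides.
- blade_rib (a point): Top middle of the low cross rib on the plain blade's carrier, 8 mm above its underside, 44.5 mm in +y from blade_grip; the rib is 5 mm long (y) and 3 mm high. Axes as blade_grip. The carrier is a flat metal strip 5 mm thick and 40 mm wide (x) that runs from the handle's inner end (16 mm in +y of blade_grip) to the notched end (151 mm in +y).
- blade_notch (a point): Middle of the bottom (closed end) of the open U notch in the far end of the plain blade, at the level of the underside: 141 mm in +y from blade_grip and 14 mm below it; axes as blade_grip. The notch is 8 mm wide (x), 10 mm deep (y) and open to +y, between two prongs that end 10 mm in +y from this point. Square corners, no lead-in.
- comb_grip (a point): The same handle point on the TOOTHED blade, an insert of the same size and shape with a row of upright dark steel teeth, 15 mm high above its underside, along its carrier. It lies flat on the counter near the plain blade and is not to be used or moved.
- slicer: Vegetable slicer, steel and white plastic, 340 mm long (x; 376 mm with the black grip at its +x end), 140 mm wide (y), 33 mm high, fixed on suction feet. Origin at counter level under the middle of its blade seat; x to the feed ramp, y across, z up. The landing plate (33 mm high) ends at x = -29 mm, the ramp (29 mm high) at x = 32 mm; between them, inside the rails, it is open.
- seat_gap (a point): Middle of the floor of the blade gap in the slicer's -y rail, at (0, -63, 28) mm of the slicer, axes as the slicer's: 56 mm wide (x), 14 mm long (y), walls 5 mm high. One of the two supports of the blade; the handle stays outside it. Blade home: axes about parallel to the slicer's, underside on both supports, blade_grip at y = -96, z = 42 mm of the slicer, x as the pin asks.
- pin: Middle of the slot of the locating pin, at (0, 48, 28) mm of the slicer, axes as its, on a ledge 28 mm high inside the +y rail (x -34 to 34, y 32 to 58), the blade's other support. The one square pin (6 mm by 6 mm, 7.5 mm high, rigid) sets the blade's mouth gap and is clamped up to 6.5 mm to the +x or -x side of here: not measured. Blade home: blade_notch at y = -3 mm from here, pressed on the pin by over 4 N, never over 20 N.
- keeper (a joint): Angle of the keeper bar, rad: 0 = flat across the seat, its underside 1 mm above a blade that is home; grows as it swings up and over towards the ramp (2.45 at most). Starts open, at 2.25 to 2.4. Stiff hinge: needs about 2 N at the tip and stays where it is left. If the blade is not home, the bar strikes its rib and cannot come down.
- keeper_hinge (a point): Hinge of the keeper on top of the slicer's -y rail, at (35, -63, 36.5) mm of the slicer; its axis is the slicer's y. The bar is a flat steel strip 74 mm long, 12 mm wide (18 mm at the tip) and 4 mm thick that turns in the upright plane through this point along the slicer's x.
- keeper_tip (a point): Middle of the free end of the keeper bar, 72 mm from the hinge. At joint value q it is 72 cos q mm in the slicer's -x from keeper_hinge and 72 sin q mm above it.
- bowl: Glass bowl, 140 mm across the rim, 65 mm high, origin under its centre. Bystander.
- spoon_rest: Grey plastic spoon rest with a spatula lying in it, about 250 mm long (x), 105 mm wide, 30 mm high, origin under its middle. Bystander.
- cooker: Steel pressure cooker with a spring clip over its lid, 220 mm across (330 mm over its two side handles), 190 mm high, origin under its centre; it does not move. Bystander.
Things that resemble listed ones, but are neither listed nor needed, are in the scene too. Leave any green look-alike of the part that bears blade_grip alone.

How it is judged:
On the way, in this order (a step that is already met when the one before it is completed fails the run):
1. the plain blade lies flat and home in the seat, its notch bottom bearing on the pin with more than 4 N, the keeper still up (y of blade_notch in the frame of pin between -0.005 and -0.0005 m and x of blade_notch in the frame of pin between -0.0095 and 0.0095 m and z of blade_notch in the frame of pin below 0.002 m and z of blade_grip in the frame of slicer below 0.0445 m and angle between the x axis of blade_grip and the x axis of slicer, either way round below 0.1 rad and angle between blade_grip's own z axis and vertical below 0.05 rad and contact force between blade and pin above 4 N and value of joint keeper above 1 rad), for 0.2 s.
2. the blade has been let go and the keeper is down over it, the blade still home (y of blade_notch in the frame of pin between -0.005 and -0.0005 m and x of blade_notch in the frame of pin between -0.0095 and 0.0095 m and z of blade_notch in the frame of pin below 0.002 m and z of blade_grip in the frame of slicer below 0.0445 m and angle between the x axis of blade_grip and the x axis of slicer, either way round below 0.1 rad and angle between blade_grip's own z axis and vertical below 0.05 rad and value of joint keeper below 0.08 rad and contact force between the fingers and blade below 0.1 N), for 0.2 s.
At the end, for the whole second after the job is handed in: The plain blade lies flat in the seat (2 mm), square (0.1 rad), released and at rest, the pin in its notch with the notch bottom within 2 mm of it; the keeper is down (below 0.08 rad); the toothed blade, the bowl and the spoon rest are within 20 mm of where they were (y of blade_notch in the frame of pin between -0.005 and -0.0005 m and x of blade_notch in the frame of pin between -0.0095 and 0.0095 m and z of blade_notch in the frame of pin below 0.002 m and z of blade_grip in the frame of slicer below 0.0445 m and angle between the x axis of blade_grip and the x axis of slicer, either way round below 0.1 rad and angle between blade_grip's own z axis and vertical below 0.05 rad and value of joint keeper below 0.08 rad and linear speed of blade below 0.02 m/s and distance of each of comb_grip, bowl, spoon_rest from where it was at the start of the episode below 0.02 m); the robot touches nothing.
It fails at once if the blade is pressed against the slicer or its pin with more than 20 N (contact force between blade and slicer above 20 N or contact force between blade and pin above 20 N).
It fails at once if the toothed blade, the bowl or the spoon rest is moved by more than 20 mm (distance of any of comb_grip, bowl, spoon_rest from where it was at the start of the episode above 0.02 m).
It also fails if it takes over 72 s, if anything falls off the work surface, if the arm or the gripper's body presses on something with over 40 N, if the wrist force passes 120 N, or if a joint passes its speed limit or range.

## Working session

There is one attempt and no reset: what is moved stays moved. The work goes in short steps, Python scripts to look and compute and a shell command to move; the robot and the scene stay as the last step left them, time stands still between calls to the robot, and variables do not carry over. Pictures are saved under pics/ and viewed, at most 10 in all, crops included, and the job is handed in when it is done.

```bash
mkdir -p pics; cat > h.py <<'E'
import numpy as np, cv2
from station import ctrl
def cam(n):
    c=ctrl.camera(n); c={k:np.array(v) for k,v in c.items()}
    return c
def R(c):
    a=c['attitude']
    if a.shape==(3,3): return a
    from scipy.spatial.transform import Rotation as Ro
    return Ro.from_euler('xyz',a).as_matrix() if a.size==3 else Ro.from_quat(a).as_matrix()
def ray(c,u,v,z):
    d=R(c)@np.linalg.inv(c['mtx'])@np.array([u,v,1.]); p=c['position']
    return p+d*(z-p[2])/d[2]
def proj(c,P):
    q=c['mtx']@(R(c).T@(np.array(P)-c['position'])); return q[:2]/q[2]
E
python3 - <<'E'
from h import *
import pickle
for n in ['top','scene']:
    c=cam(n); pickle.dump(c,open(n+'0.pkl','wb')); print(n,c['position'],c['attitude'],c['mtx'])
    cv2.imwrite(f'pics/{n}0.png',cv2.resize(c['pixels'][...,::-1],(800,600),interpolation=cv2.INTER_CUBIC))
print(ctrl.sense())
E
```

```text
top [ 0.41993761 -0.06482582  1.63849543] [-3.09029731e+00 -9.27928243e-04 -1.57819396e+00] [[528.09230897   0.         271.44401395]
 [  0.         528.09230897 205.22945125]
 [  0.           0.           1.        ]]
scene [1.22610776 0.52063734 1.33643252] [-2.51103717 -0.00475663  2.2612044 ] [[469.19278305   0.         277.4248817 ]
 [  0.         469.19278305 205.86568203]
 [  0.           0.           1.        ]]
{'time': 0.1, 'joint_pos': array([-8.24878066e-01,  3.59322183e-01,  1.11792628e-02, -2.88965289e-04,
       -1.22412005e+00, -2.88103300e-01]), 'qvel': array([-0.00132786, -0.00103469,  0.00215147,  0.00086919,  0.00033878,
       -0.00038444]), 'joint_efforts': array([ 3.07735654e-04, -5.84165096e+01,  2.93753654e+01,  7.01556087e+00,
        1.01824582e-02, -5.66082656e-05]), 'tool_pos': array([ 0.29813579, -0.60513174,  0.23672795]), 'tool_rot': array([ 3.14010927e+00, -1.56292532e-04, -2.68387596e+00]), 'ft_force': array([-0.91356182,  0.67997204, -1.23640067]), 'torque': array([-0.02653085, -0.02474499,  0.02786937]), 'grip_force': 0.0, 'opening': 0.9998139957979875}
```

View pics/top0.png

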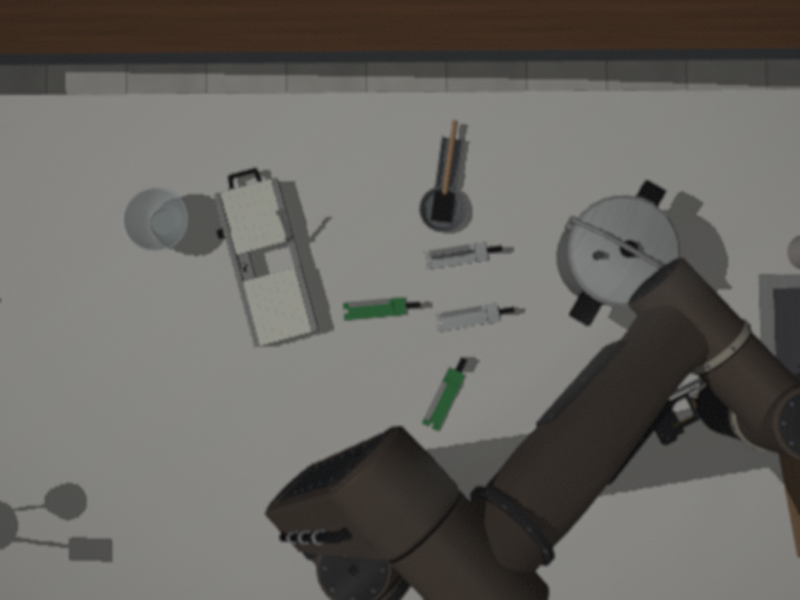

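View pics/scene0.png

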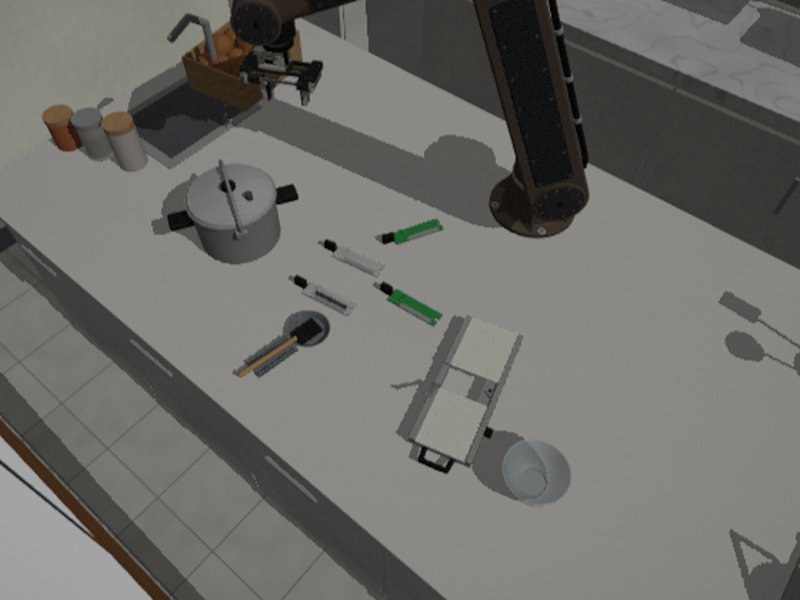

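```bash
python3 - <<'E'
from h import *
import pickle
t=pickle.load(open('top0.pkl','rb'))['pixels'];s=pickle.load(open('scene0.pkl','rb'))['pixels']
def cr(i,x,y,w,h,W,H): return cv2.resize(i[y:y+h,x:x+w,::-1],(W,H),interpolation=cv2.INTER_CUBIC)
a=cr(t,290,160,80,80,400,400); b=cr(s,195,155,80,80,400,400)
c=cr(t,145,110,80,40,400,200); c=cr(t,140,110,95,47,400,200); d=cr(s,275,215,100,50,400,200); d=cr(s,275,220,96,48*2,400,200)
cv2.imwrite('pics/crop1.png',np.vstack([np.hstack([a,b])]))
d=cr(s,275,210,96,120,480,600);c=cr(t,145,110,80,150,320,600)
cv2.imwrite('pics/crop2.png',np.hstack([c,d]))
E
```

```text
(no output)
```

View pics/crop1.png

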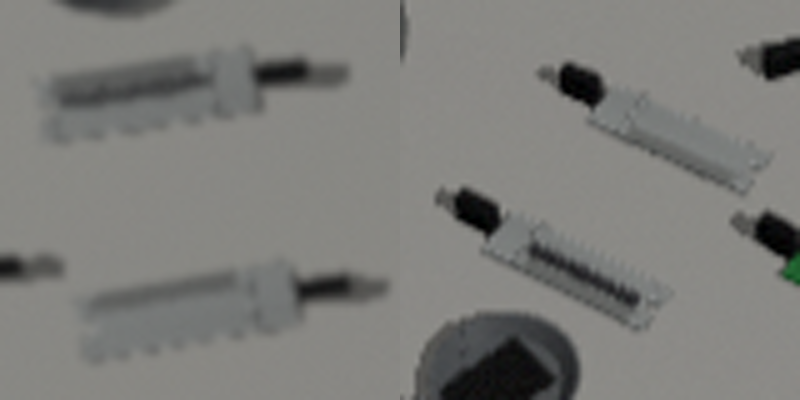

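View pics/crop2.png

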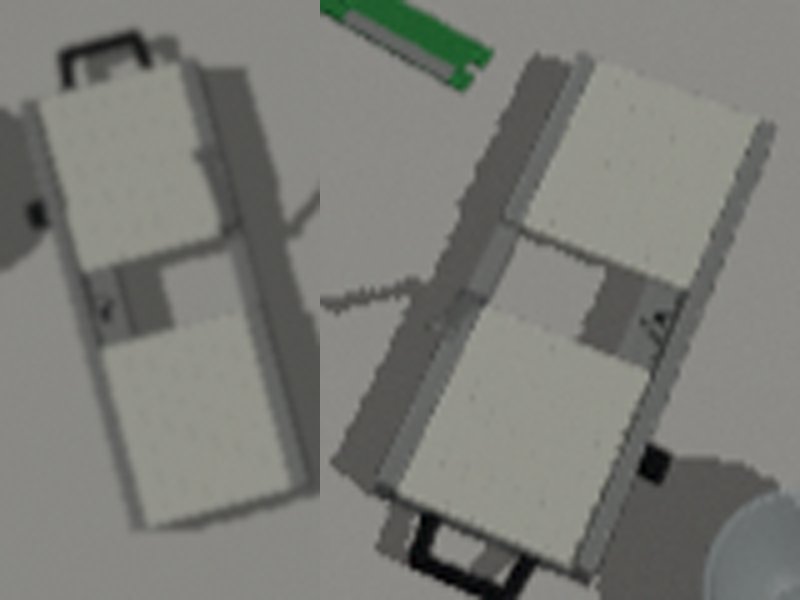

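Candidates (800x600 top view): plain blade at (468,318), with its handle at (508,311); toothed blade at (457,256), with a dark row of teeth; green look-alikes at (375,308) and (443,398). The crops confirm the lower grey one has no teeth. The slicer's gap is at about (265,265), with the pin on the ledge at left and the keeper open on the right rail.

```bash
python3 - <<'E'
from h import *
import pickle
t=pickle.load(open('top0.pkl','rb'));s=pickle.load(open('scene0.pkl','rb'))
def dark(c,x,y,w,h):
    g=cv2.cvtColor(c['pixels'],cv2.COLOR_RGB2GRAY)[y:y+h,x:x+w]; m=(g<60).astype(np.uint8)
    n,l,st,ce=cv2.connectedComponentsWithStats(m); k=1+np.argmax(st[1:,4]); print(st[k]+[x,y,0,0,0]); return ce[k]+[x,y]
a=dark(t,345,210,30,14); b=dark(s,222,165,18,12); print(a,b)
print('handle top',ray(t,*a,.024),'scene',ray(s,*b,.014))
# carrier far-end mid (crop1 a: x/5+290,y/5+160)
P=lambda c,x,y,k,ox,oy,z:ray(c,x/k+ox,y/k+oy,z)[:2].round(4)
print('far',P(t,87,330,5,290,160,.005),'near',P(t,298,296,5,290,160,.005))
o=(4,145,110)
print('land corners',[P(t,x,y,*o,.033) for x,y in [(135,530),(308,483)]],'ramp',[P(t,x,y,*o,.033) for x,y in[(25,103),(185,63)]])
print('land edge',[P(t,x,y,*o,.033) for x,y in [(103,348),(245,310)]],'ramp edge',[P(t,x,y,*o,.029) for x,y in[(88,271),(222,234)]])
print('pin top',P(t,104,310,*o,.0355),P(s,658,320,5,275-64,210,.0355))
E
```

```text
[349 216  11   4  32]
[227 168   9   9  51]
[354.25 217.25] [230.8627451  171.70588235]
handle top [ 0.46414417 -0.31988884  0.024     ] scene [ 0.46741732 -0.32034116  0.014     ]
far [ 0.4387 -0.1776] near [ 0.4587 -0.3084]
land corners [array([0.3912, 0.215 ]), array([0.4259, 0.0838])] ramp [array([0.7182, 0.2998]), array([0.7483, 0.1773])]
land edge [array([0.5297, 0.2396]), array([0.5579, 0.1315])] ramp edge [array([0.5891, 0.252 ]), array([0.6168, 0.1495])]
pin top [0.5585 0.2384] [0.5625 0.2431]
```

```bash
python3 -m creep '[[[20,30,0],0.12,87],[[45,70,0],0.25,87],[[65,110,0],0.38,87],[[85,140,0],0.5,87],[[95,160,0],0.62,87]]' 20; python3 -m creep '[[[20,30,0],0.13,87],[[40,70,0],0.26,87],[[55,95,0],0.39,87],[[65,115,-10],0.52,87],[[73,125,-20],0.64,87]]'
python3 - <<'E'
from h import *
import pickle
c=cam('wrist');pickle.dump(c,open('w1.pkl','wb'));print(c['position'],c['attitude'],c['mtx'][0,0]);s=ctrl.sense();print(s['joint_pos'],s['tool_pos'],s['tool_rot'])
cv2.imwrite('pics/w1.png',c['pixels'][...,::-1])
E
```

```text
time: 0.6
tool_pos: [0.3944, -0.4433, 0.2374]
tool_rot: [3.141, 0.0, -2.057]
ft_force: [0.5, 1.3, -0.3]
opening: 0.993
grip_force: 0.0
time: 1.1
tool_pos: [0.467, -0.3187, 0.2175]
tool_rot: [-3.141, 0.0, -1.417]
ft_force: [-0.4, 0.4, 0.4]
opening: 0.996
grip_force: 0.0
[ 0.48026267 -0.39657575  0.36385028] [ 2.84895756e+00  2.26488918e-04 -2.98789664e+00] 291.86296943159715
[-0.25190874  0.19583897 -0.26521514 -0.00123236 -1.11163226  0.41332241] [ 0.46697976 -0.31782139  0.21539635] [ 3.14030478e+00  1.77000753e-03 -1.40993102e+00]
```

View pics/w1.png

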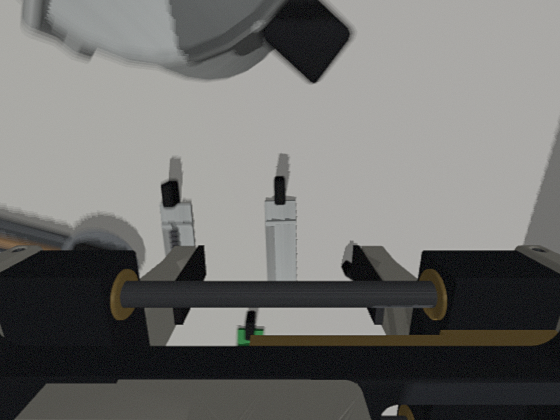

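The wrist view shows the plain blade dead ahead, handle at (279,190), carrier (265–297, 200+); toothed blade is left at (171,193).

```bash
python3 - <<'E'
from h import *
import pickle
c=pickle.load(open('w1.pkl','rb'));g=cv2.cvtColor(c['pixels'],cv2.COLOR_RGB2GRAY)
for r in (180,186,192,198): 
    xs=np.where(g[r,265:300]<60)[0]+265; print(r,xs.min(),xs.max()) if len(xs) else 0
ys=np.where(g[165:215,280]<60)[0]+165; print('col',ys.min(),ys.max())
print(g[225,255:310]);print(g[270,255:310]); print(g[190:225,290])
t=lambda u,v,z:ray(c,u,v,z)[:2].round(4)
print(t(279.5,177,.028),t(279.5,203,.028), t(265.5,225,.005),t(297,225,.005),t(267,270,.005),t(297,270,.005))
E
```

```text
180 275 284
186 275 284
192 275 284
198 275 284
col 176 204
[169 168 170 170 171 168 171 170 171 162 143 147 152 155 156 155 152 152
 153 155 153 152 150 150 151 148 151 151 149 146 147 146 147 145 144 148
 150 148 148 152 142 134 162 170 170 168 171 169 170 169 169 168 169 171
 170]
[171 170 170 170 168 169 170 168 169 171 170 161 136 125 128 127 129 131
 131 133 143 156 158 156 158 159 156 154 156 154 154 154 152 153 153 152
 154 156 153 151 147 147 169 172 169 168 170 168 169 169 170 170 168 169
 169]
[169 170 168 170 172 172 117 107 109 106  82 148 148 145 146 144 146 146
 144 147 145 145 146 145 146 148 147 148 135  93  84 144 151 155 147]
[ 0.4696 -0.337 ] [ 0.4647 -0.3061] [ 0.4771 -0.2677] [ 0.4365 -0.274 ] [ 0.4659 -0.2034] [ 0.4253 -0.2097]
```

```bash
python3 -m creep '[[[7,40,5],0.02,87],[[14,85,10],0.04,87],[[21,130,15],0.06,87],[[28,175,20],0.08,87],[[35,215,20],0.1,87]]'; python3 -m creep '[[[7,45,0],0,87],[[14,90,0],0,87],[[21,135,0],0,87],[[28,175,0],0,87],[[35,215,0],0,87]]';python3 -m creep '[[[7,40,0],0,87],[[14,75,0],0,87],[[20,100,0],0,87],[[25,115,0],0,87],[[25,115,0],0,87]]'
python3 - <<'E'
from h import *
import pickle
c=pickle.load(open('w1.pkl','rb'))
t=lambda u,v,z:ray(c,u,v,z)[:2].round(4)
print(t(290,200.5,.005),t(279.5,204,.028),t(279.5,176,0))
c=cam('wrist');pickle.dump(c,open('w2.pkl','wb'));print(c['position'],c['attitude']);s=ctrl.sense();print(s['joint_pos'],s['tool_pos'],s['tool_rot'])
im=c['pixels'][...,::-1]
p=proj(c,[.5597,.2394,.0355]);print(p);x,y=np.clip((p-[100,95]).astype(int),0,None)
cv2.imwrite('pics/w2.png',cv2.resize(im[y:y+150,x:x+200],(800,600),interpolation=cv2.INTER_CUBIC));print(x,y)
E
```

```text
time: 1.65
tool_pos: [0.5014, -0.1038, 0.2383]
tool_rot: [-3.14, -0.0, -1.324]
ft_force: [1.1, -0.6, 0.4]
opening: 0.99
grip_force: 0.0
time: 2.15
tool_pos: [0.5361, 0.1112, 0.2376]
tool_rot: [3.141, -0.0, -1.325]
ft_force: [-0.2, -0.1, 0.1]
opening: 0.992
grip_force: 0.0
time: 2.65
tool_pos: [0.5617, 0.2257, 0.2368]
tool_rot: [3.141, -0.0, -1.323]
ft_force: [-1.0, -0.4, 0.2]
opening: 0.997
grip_force: 0.0
[ 0.451  -0.3052] [ 0.4645 -0.3049] [ 0.4689 -0.3333]
[0.58233529 0.14947485 0.38323911] [ 2.84947479e+00 -1.43419375e-03 -2.89398898e+00]
[ 7.03496851e-01  2.44984749e-01 -1.50173075e-01 -1.04471117e-04
 -1.17700123e+00 -4.56291114e-01] [0.56122345 0.22461015 0.23691308] [ 3.14032686e+00 -5.13892051e-04 -1.32363042e+00]
[277.69289103 201.34256168]
177 106
```

View pics/w2.png

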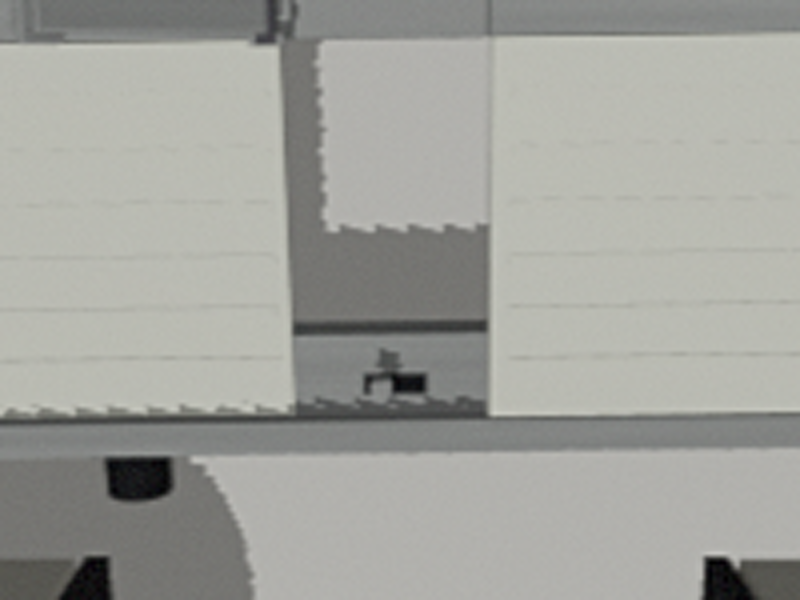

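The wrist crop shows the gap between the ramp edge (x≈291) and landing edge (489). The slot is black at 365–427 and row 383, and the light pin is left of slot centre at (381,384), so about +5 mm in slicer x.

```bash
python3 - <<'E'
from h import *
import pickle
c=pickle.load(open('w2.pkl','rb'));g=cv2.cvtColor(c['pixels'],cv2.COLOR_RGB2GRAY)
print(g[192:208,264:288])
t=lambda u,v,z:ray(c,u/4+177,v/4+106,z)[:2].round(4)
print('pin',t(381,384,.0355),'slot',t(396,383,.028))
print('ledge front',t(297,328,.028),t(486,323,.028),'rail inner',t(0,421,.033),t(750,415,.033),'near rail inner',t(10,43,.033),t(750,34,.033))
print('ramp edge',t(282,60,.029),t(294,380,.029),'land',t(490,60,.033),t(489,400,.033))
E
```

```text
[[133 133 133 131 131 134 131 133 132 134 134 134 133 134 131 131 129 131
  132 131 131 131 132 130]
 [135 135 134 133 136 138 133 122  97 111 131 134 135 135 135 132 132 134
  135 131 132 134 133 133]
 [132 132 132 133 132 135 134 122  83  80  86  89 104 131 133 133 132 132
  131 132 132 131 131 133]
 [130 133 129 130 132 131 133 119  85  79  82  84 102 132 132 132 131 130
  131 130 132 131 131 130]
 [131 129 129 130 128 132 125 104  78  78  81  84 103 123 129 128 128 127
  129 128 129 126 125 125]
 [128 127 129 129 131 131 123  97  83  79  82  77  85 106 130 130 129 130
  128 131 128 126 126 129]
 [127 129 129 130 130 132 130 128 112  86  85  81 101 127 136 133 132 133
  132 129 129 130 130 127]
 [129 132 132 121  94  88  87  85  67  57  51  41  59  76  80  79  77  79
   75  92 125 132 132 129]
 [133 132 136 118  58  36  58  65  64  68  58  13  19  27  29  31  29  23
   28  74 124 133 132 132]
 [131 132 129 120  54  48  92 104 108 116 103  35   7  17  21  18  16  17
   21  75 121 132 129 130]
 [131 133 132 120  58  80 131 132 133 136 122  40  10  16  18  16  22  14
   20  75 123 134 130 130]
 [132 134 137 118  60  79 130 133 132 134 116  44  19  28  29  31  30  24
   32  76 121 134 132 130]
 [130 131 133 122  88  98 131 137 133 135 119  81  87  87  90  86  87  85
   87 100 128 133 131 132]
 [134 124 110 128 133 135 141 139 136 131 107 103 120 134 136 134 134 135
  125  98  98 116 128 129]
 [128 115  86  88  88  93 114 127 131 113  88  86  86  91  91 110 121 134
  128 104  82  81  85  86]
 [ 94 108 110  84  78  82  83  86  88  90 108 114  95  82  84  83  87  88
   88  83  80  81  82  82]]
pin [0.566  0.2419] slot [0.5611 0.2424]
ledge front [0.5952 0.2328] [0.5388 0.2169] rail inner [0.6788 0.2834] [0.4514 0.224 ] near rail inner [0.6927 0.1706] [0.4886 0.1165]
ramp edge [0.6168 0.1562] [0.5925 0.249 ] land [0.5586 0.1415] [0.532  0.2393]
```

```bash
python3 -m creep '[[[-8,-45,0],-0.02,87],[[-16,-90,0],-0.04,87],[[-24,-135,0],-0.06,87],[[-32,-180,0],-0.08,70],[[-38,-220,0],-0.09,50]]' 40; python3 -m creep '[[[-8,-45,-10],0,50],[[-16,-90,-20],0,50],[[-24,-135,-40],0,50],[[-32,-180,-60],0,50],[[-38,-220,-80],0,50]]';python3 -m creep '[[[-8,-45,-20],0,50],[[-14,-80,-40],0,50],[[-18,-105,-60],0,50],[[-18,-109,-80],0,50],[[-18,-109,-80],0,50]]'
python3 - <<'E'
from h import *
import pickle
c=pickle.load(open('w2.pkl','rb'))
print('pin',ray(c,271.9,201.6,.0355),'slot',ray(c,275.2,201.4,.028))
c=cam('wrist');pickle.dump(c,open('w3.pkl','wb'));s=ctrl.sense();print(s['tool_pos'],s['tool_rot'])
cv2.imwrite('pics/w3.png',c['pixels'][...,::-1])
print(proj(c,[.4668,-.3185,.028]))
E
```

```text
time: 3.2
tool_pos: [0.5218, 0.0014, 0.238]
tool_rot: [-3.141, 0.0, -1.416]
ft_force: [1.2, -0.6, 0.6]
opening: 0.867
grip_force: 0.0
time: 3.7
tool_pos: [0.4835, -0.2183, 0.1575]
tool_rot: [-3.141, -0.0, -1.416]
ft_force: [1.9, 0.2, 0.7]
opening: 0.57
grip_force: 0.0
time: 4.2
tool_pos: [0.4639, -0.3255, 0.0751]
tool_rot: [3.137, 0.003, -1.418]
ft_force: [-0.2, -0.1, -0.3]
opening: 0.57
grip_force: 0.0
pin [0.56654378 0.24146584 0.0355    ] slot [0.56223688 0.24218013 0.028     ]
[ 0.46520104 -0.32520865  0.07676781] [ 3.13888616e+00  1.26122664e-03 -1.41638537e+00]
[274.13173424 246.5501954 ]
```

View pics/w3.png

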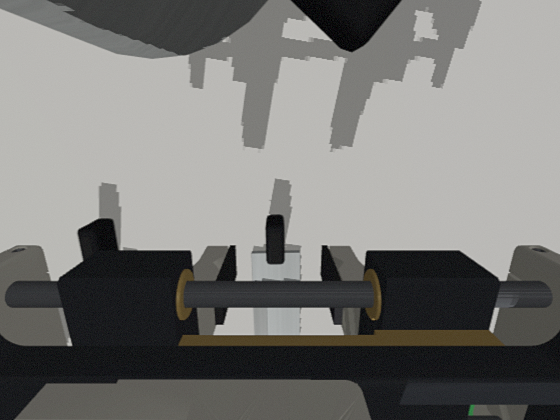

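Fingers straddle the plain handle (275,240), which is centred between pads at 232 and 326; the toothed handle at (98,240) is clear of the fingers.

```bash
python3 -m creep '[[[1,1,-20],0,50],[[2,1,-40],0,50],[[2,1,-55],0,50],[[2,1,-61],0,50],[[2,1,-61],0,50]]'; python3 -m creep '[[[0,0,0],0,30],[[0,0,0],0,12],[[0,0,0],0,5],[[0,0,0],0,5],[[0,0,0],0,5]]' 40;  python3 -m creep '[[[0,0,0],0,5],[[0,0,0],0,5],[[0,0,0],0,5],[[0,0,0],0,5],[[0,0,0],0,5]]'
```

```text
time: 4.75
tool_pos: [0.4694, -0.3232, 0.0171]
tool_rot: [3.142, -0.0, -1.413]
ft_force: [-0.5, 1.1, 1.2]
opening: 0.573
grip_force: 0.0
time: 5.25
tool_pos: [0.4693, -0.3235, 0.0168]
tool_rot: [-3.141, -0.0, -1.414]
ft_force: [0.5, -0.5, 0.1]
opening: 0.176
grip_force: 0.1
time: 5.75
tool_pos: [0.4693, -0.3235, 0.0168]
tool_rot: [-3.142, -0.0, -1.414]
ft_force: [-1.0, 0.0, 5.4]
opening: 0.155
grip_force: 39.8
```

```bash
python3 -m creep '[[[0,0,20],0,5],[[0,0,50],0,5],[[0,0,85],0,5],[[5,15,115],0.02,5],[[15,45,130],0.04,5]]' 40; python3 -m creep '[[[15,40,0],0.02,5],[[29,80,0],0.04,5],[[43,120,0],0.06,5],[[57,160,0],0.063,5],[[70,200,0],0.063,5]]';python3 -m creep '[[[15,40,0],0,5],[[30,80,0],0,5],[[43,115,0],0,5],[[50,140,0],0,5],[[55,155,0],0,5]]'
python3 - <<'E'
from h import *
import pickle
s=ctrl.sense();print(s['tool_pos'],s['tool_rot'],s['ft_force'])
c=cam('wrist');pickle.dump(c,open('w4.pkl','wb'));t=cam('top');pickle.dump(t,open('t4.pkl','wb'))
p=proj(t,[.58,.18,.06]).astype(int);x,y=p-40
a=cv2.resize(c['pixels'][100:400,80:480,::-1],(800,600))[:, :]
b=cv2.resize(t['pixels'][y:y+80,x:x+80,::-1],(400,400),interpolation=cv2.INTER_CUBIC)
a=cv2.resize(c['pixels'][...,::-1],(400,300)); o=np.zeros((400,800,3),np.uint8);o[:300,:400]=a;o[:,400:]=b
cv2.imwrite('pics/w4.png',o);print(x,y)
E
```

```text
time: 6.25
tool_pos: [0.4851, -0.2794, 0.149]
tool_rot: [-3.139, -0.002, -1.375]
ft_force: [-0.9, 0.6, -1.1]
opening: 0.157
grip_force: 39.8
time: 6.75
tool_pos: [0.5546, -0.0767, 0.1462]
tool_rot: [3.142, 0.0, -1.311]
ft_force: [1.0, -0.3, -0.6]
opening: 0.156
grip_force: 39.8
time: 7.25
tool_pos: [0.6095, 0.0786, 0.1458]
tool_rot: [3.141, 0.0, -1.309]
ft_force: [0.8, 0.4, -0.2]
opening: 0.155
grip_force: 39.8
[0.60952484 0.07863441 0.14580524] [ 3.14093318e+00  1.72699546e-04 -1.30928111e+00] [ 0.84060173  0.40980436 -0.16280726]
148 139
```

View pics/w4.png

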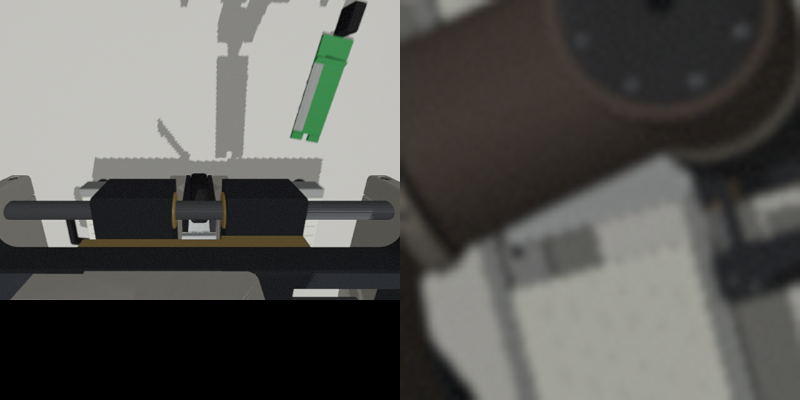

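The blade is held: its shadow ends in the notch at about (228,157). The top view mostly shows the arm, with the gap and pin at about (515,255).

```bash
python3 -m creep '[[[-1,4,-30],0,5],[[-1,4,-60],0,5],[[-1,4,-80],0,5],[[-1,4,-93],0,5],[[-1,4,-93],0,5]]'; python3 -m creep '[[[0,0,-1],0,5],[[0,0,-2],0,5],[[0,0,-3],0,5],[[0,0,-4],0,5],[[0,0,-4],0,5]]'; python3 - <<'E'
from h import *
import pickle
s=ctrl.sense();print(s['tool_pos'],s['tool_rot'],s['ft_force'],s['torque'])
c=cam('scene');pickle.dump(c,open('s5.pkl','wb'))
p=proj(c,[.58,.18,.04]).astype(int);x,y=p-[50,40];print(x,y)
print('exp notch',proj(c,[.5711,.2238,.030]),'pin',proj(c,[.5663,.2425,.0355]))
cv2.imwrite('pics/s5.png',cv2.resize(c['pixels'][y:y+75,x:x+100,::-1],(800,600),interpolation=cv2.INTER_CUBIC))
E
```

```text
time: 7.85
tool_pos: [0.607, 0.0792, 0.0518]
tool_rot: [3.138, -0.0, -1.312]
ft_force: [-0.5, 0.3, -0.4]
opening: 0.161
grip_force: 39.8
time: 8.35
tool_pos: [0.6084, 0.0806, 0.0499]
tool_rot: [-3.141, 0.0, -1.311]
ft_force: [0.3, 0.3, -0.1]
opening: 0.154
grip_force: 39.8
[0.60838922 0.08059176 0.04985501] [-3.14110575e+00  1.10523955e-04 -1.31075101e+00] [ 0.3173076   0.34939676 -0.08078875] [-0.04348763  0.12844014 -0.05745653]
272 225
exp notch [335.73100356 273.18196008] pin [341.73983323 274.71540102]
```

View pics/s5.png

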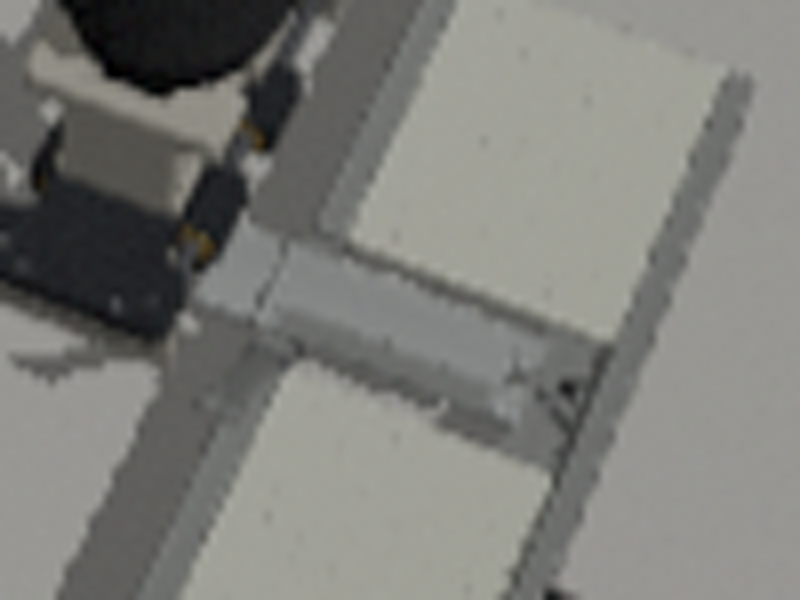

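The scene crop shows the blade lying across the gap. Its prongs are at about (540,355) and (510,410), with the pin at about (555,392) straight ahead of the notch. Lowering onto the supports.

```bash
python3 -m creep '[[[0,0,-1],0,5],[[0,0,-2],0,5],[[0,0,-3],0,5],[[0,0,-3],0,5],[[0,0,-3],0,5]]'; python3 -m creep '[[[0,0,-0.5],0,5],[[0,0,-1],0,5],[[0,0,-1.5],0,5],[[0,0,-1.5],0,5],[[0,0,-1.5],0,5]]'
```

```text
time: 8.9
tool_pos: [0.6083, 0.0805, 0.0465]
tool_rot: [3.141, -0.0, -1.311]
ft_force: [-0.3, 0.8, -1.3]
opening: 0.153
grip_force: 39.8
time: 9.4
tool_pos: [0.6083, 0.0805, 0.045]
tool_rot: [3.142, -0.0, -1.311]
ft_force: [-1.0, 0.2, -2.0]
opening: 0.154
grip_force: 39.8
```

```bash
python3 -m creep '[[[0.2,1.6,-0.4],0,5],[[0,3.2,-0.4],0,5],[[-0.4,4.8,-0.4],0,5],[[-0.8,6.4,-0.4],0,5],[[-0.8,6.4,-0.4],0,5]]'; python3 -m creep '[[[-0.2,0.8,0],0,5],[[-0.4,1.6,0],0,5],[[-0.6,2.4,0],0,5],[[-0.8,3,0],0,5],[[-0.8,3,0],0,5]]'
```

```text
time: 9.9
tool_pos: [0.6076, 0.0873, 0.0448]
tool_rot: [-3.141, 0.0, -1.311]
ft_force: [0.3, 1.2, 0.8]
opening: 0.159
grip_force: 39.8
time: 10.4
tool_pos: [0.6068, 0.09, 0.0447]
tool_rot: [-3.141, 0.0, -1.311]
ft_force: [-0.6, -0.5, 1.1]
opening: 0.155
grip_force: 39.8
```

```bash
python3 -m creep '[[[-0.2,0.8,0],0,5],[[-0.4,1.5,0],0,5],[[-0.4,1.5,0],0,5],[[-0.6,2.2,0],0,5],[[-0.6,2.2,0],0,5]]'
```

```text
time: 10.9
tool_pos: [0.6061, 0.0922, 0.0447]
tool_rot: [-3.142, -0.0, -1.311]
ft_force: [0.4, -1.3, 2.8]
opening: 0.158
grip_force: 39.8
```

```bash
python3 -m creep '[[[-0.2,0.6,0],0,5],[[-0.3,1.2,0],0,5],[[-0.3,1.2,0],0,5],[[-0.4,1.6,0],0,5],[[-0.4,1.6,0],0,5]]'
```

```text
time: 11.4
tool_pos: [0.6057, 0.0937, 0.0447]
tool_rot: [-3.141, -0.0, -1.311]
ft_force: [0.2, -1.4, 3.9]
opening: 0.154
grip_force: 39.8
```

```bash
python3 -m creep '[[[-0.2,0.6,0.1],0,5],[[-0.3,1.2,0.1],0,5],[[-0.3,1.2,0.1],0,5],[[-0.4,1.6,0.1],0,5],[[-0.4,1.6,0.1],0,5]]'
```

```text
time: 11.9
tool_pos: [0.6053, 0.0954, 0.0447]
tool_rot: [3.142, 0.0, -1.311]
ft_force: [0.8, -2.4, 3.1]
opening: 0.156
grip_force: 39.8
```

```bash
python3 -m creep '[[[-0.1,0.5,0],0,5],[[-0.2,0.9,0],0,5],[[-0.2,0.9,0],0,5],[[-0.3,1.3,0],0,5],[[-0.3,1.3,0],0,5]]'
```

```text
time: 12.4
tool_pos: [0.605, 0.0967, 0.0447]
tool_rot: [3.142, 0.0, -1.311]
ft_force: [0.7, -0.9, 1.1]
opening: 0.156
grip_force: 39.8
```

```bash
python3 -m creep '[[[-0.1,0.4,0],0,5],[[-0.2,0.8,0],0,5],[[-0.2,0.8,0],0,5],[[-0.3,1.1,0],0,5],[[-0.3,1.1,0],0,5]]'
```

```text
time: 12.9
tool_pos: [0.6047, 0.0978, 0.0447]
tool_rot: [3.142, 0.0, -1.311]
ft_force: [1.5, -1.6, 1.7]
opening: 0.159
grip_force: 39.8
```

```bash
python3 -m creep '[[[-0.1,0.3,0],0,5],[[-0.1,0.5,0],0,5],[[-0.1,0.5,0],0,5],[[-0.2,0.7,0],0,5],[[-0.2,0.7,0],0,5]]'
```

```text
time: 13.4
tool_pos: [0.6045, 0.0984, 0.0448]
tool_rot: [-3.142, 0.0, -1.311]
ft_force: [0.3, -2.3, 2.2]
opening: 0.154
grip_force: 39.8
```

```bash
python3 -m creep '[[[-0.1,0.3,0],0,5],[[-0.1,0.5,0],0,5],[[-0.1,0.5,0],0,5],[[-0.2,0.7,0],0,5],[[-0.2,0.7,0],0,5]]'
```

```text
time: 13.9
tool_pos: [0.6043, 0.0991, 0.0448]
tool_rot: [-3.142, 0.0, -1.311]
ft_force: [0.0, -1.0, 2.8]
opening: 0.158
grip_force: 39.8
```

```bash
python3 -m creep '[[[-0.1,0.3,0],0,5],[[-0.1,0.5,0],0,5],[[-0.1,0.5,0],0,5],[[-0.2,0.7,0],0,5],[[-0.2,0.7,0],0,5]]'
```

```text
time: 14.4
tool_pos: [0.6041, 0.0999, 0.0448]
tool_rot: [-3.142, 0.0, -1.311]
ft_force: [0.2, -1.5, 2.2]
opening: 0.159
grip_force: 39.8
```

```bash
python3 -m creep '[[[-0.1,0.3,0],0,5],[[-0.1,0.5,0],0,5],[[-0.1,0.5,0],0,5],[[-0.2,0.7,0],0,5],[[-0.2,0.7,0],0,5]]'
```

```text
time: 14.9
tool_pos: [0.604, 0.1001, 0.0448]
tool_rot: [3.141, -0.0, -1.311]
ft_force: [2.9, -4.8, 2.4]
opening: 0.159
grip_force: 39.8
```

```bash
python3 -m creep '[[[-0.1,0.3,0],0,5],[[-0.1,0.5,0],0,5],[[-0.1,0.5,0],0,5],[[-0.2,0.7,0],0,5],[[-0.2,0.7,0],0,5]]'
```

```text
time: 15.4
tool_pos: [0.6038, 0.1002, 0.0448]
tool_rot: [3.141, -0.001, -1.311]
ft_force: [3.1, -7.7, 2.3]
opening: 0.158
grip_force: 39.9
```

Firm contact where home was expected. Adding a little load and holding.

```bash
python3 -m creep '[[[-0.1,0.3,0],0,5],[[-0.1,0.4,0],0,5],[[-0.1,0.4,0],0,5],[[-0.1,0.4,0],0,5],[[-0.1,0.4,0],0,5]]'; python3 - <<'E'
from h import *
import pickle
s=ctrl.sense();print(s['tool_pos'],s['tool_rot'],s['ft_force'],s['torque'])
c=cam('scene');pickle.dump(c,open('s6.pkl','wb'))
x,y=272,225
cv2.imwrite('pics/s6.png',cv2.resize(c['pixels'][y:y+75,x:x+100,::-1],(800,600),interpolation=cv2.INTER_CUBIC))
E
```

```text
time: 15.9
tool_pos: [0.6037, 0.1002, 0.0448]
tool_rot: [3.141, -0.001, -1.311]
ft_force: [3.5, -9.4, 2.0]
opening: 0.158
grip_force: 39.9
[0.60366654 0.10024589 0.04479103] [ 3.14086845e+00 -1.29152159e-03 -1.31119971e+00] [ 3.47621076 -9.44405358  2.0445744 ] [-3.40901955 -1.15555622 -0.08443968]
```

View pics/s6.png

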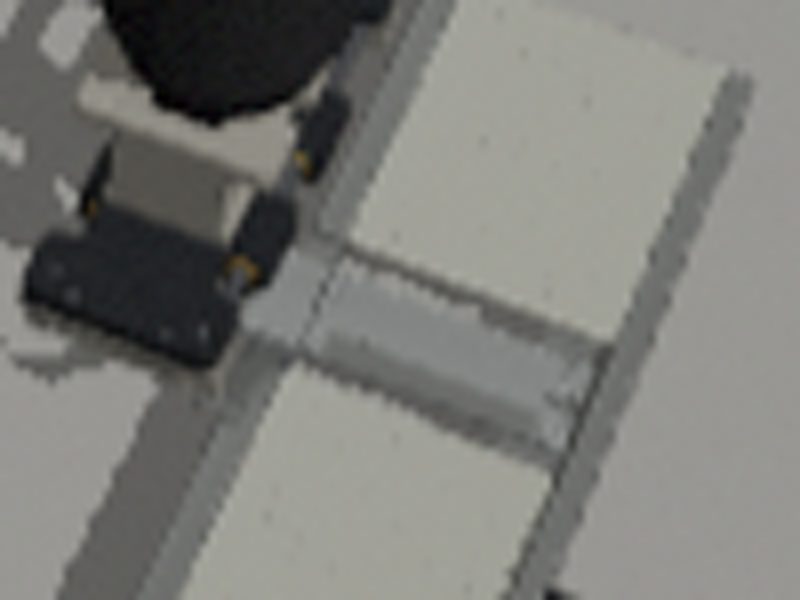

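The blade now reaches the far rail with the pin inside the notch at about (570,395). Releasing.

```bash
python3 -m creep '[[[0,0,0],0,16],[[0,0,0],0,20],[[0,0,0],0,30],[[0,0,0],0,36],[[0,0,0],0,36]]' 10;python3 -m creep '[[[0,0,0],0,36],[[0,0,10],0,36],[[0,0,30],0,36],[[0,-10,60],0,36],[[0,-20,100],0,36]]';python3 -m creep '[[[0,-20,40],0,20],[[0,-30,60],0,5],[[0,-30,60],0,0],[[0,-30,60],0,0],[[0,-30,60],0,0]]'; python3 - <<'E'
from h import *
import pickle
s=ctrl.sense();print(s['tool_pos'],s['tool_rot'],s['joint_pos'])
c=cam('wrist');pickle.dump(c,open('w7.pkl','wb'));print(c['position'],c['attitude'])
for n,P in dict(tip23=[83,-63,90],hinge=[35,-63,36.5],grip=[4,-96,56],notch=[4,45,28]).items():
    P=np.array(P)/1e3; cs,sn=np.cos(.26),np.sin(.26)
    o=np.array([.5622,.2422])-.048*np.array([-sn,cs]); print(n,o,proj(c,[o[0]+cs*P[0]-sn*P[1],o[1]+sn*P[0]+cs*P[1],P[2]]))
cv2.imwrite('pics/w7.png',c['pixels'][...,::-1])
E
```

```text
time: 16.45
tool_pos: [0.6035, 0.1019, 0.0447]
tool_rot: [3.142, 0.0, -1.311]
ft_force: [-0.4, -0.5, -0.2]
opening: 0.396
grip_force: 0.0
time: 16.95
tool_pos: [0.6026, 0.0812, 0.145]
tool_rot: [3.139, -0.0, -1.31]
ft_force: [1.4, 0.4, -0.8]
opening: 0.411
grip_force: 0.0
time: 17.45
tool_pos: [0.6029, 0.0517, 0.204]
tool_rot: [3.14, 0.0, -1.311]
ft_force: [-0.3, 0.2, -0.2]
opening: 0.034
grip_force: 0.0
[0.60294932 0.0517004  0.2040155 ] [ 3.14019969e+00  1.78688623e-04 -1.31083401e+00] [ 4.07793818e-01  2.69233483e-01 -1.95064986e-01 -4.26843742e-04
 -1.10784935e+00 -1.47640496e-01]
[ 0.62469031 -0.02439101  0.35042383] [ 2.84883112e+00 -1.81253059e-03 -2.88176240e+00]
tip23 [0.57453987 0.19581328] [187.90776095 290.05632433]
hinge [0.57453987 0.19581328] [241.47608267 265.31789623]
grip [0.57453987 0.19581328] [266.60464252 246.38950668]
notch [0.57453987 0.19581328] [268.60332568 335.90098072]
```

View pics/w7.png

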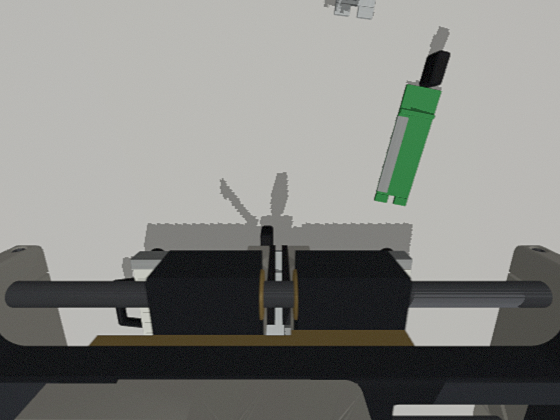

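The handle is free at (268,235). Now the keeper: going round to its +x side with closed fingers.

```bash
python3 -m creep '[[[30,32,0],0,0],[[60,64,0],0,0],[[90,96,0],0,0],[[107,116,0],0,0],[[107,116,-15],0,0]]' 20;python3 -m creep '[[[0,0,-30],0,0],[[0,0,-60],0,0],[[0,0,-90],0,0],[[0,0,-110],0,0],[[0,0,-118],0,0]]';python3 -m creep '[[[-8,-2,0],0,0],[[-15,-4,0],0,0],[[-23,-6,0],0,0],[[-29,-8,0],0,0],[[-29,-8,0],0,0]]'
```

```text
time: 18.0
tool_pos: [0.7128, 0.1708, 0.1887]
tool_rot: [-3.141, -0.001, -1.308]
ft_force: [-0.0, -0.5, 0.3]
opening: 0.007
grip_force: 0.0
time: 18.5
tool_pos: [0.7081, 0.1666, 0.0675]
tool_rot: [3.135, -0.001, -1.311]
ft_force: [-0.5, -0.5, 0.7]
opening: 0.002
grip_force: 0.0
time: 19.0
tool_pos: [0.6875, 0.1616, 0.0786]
tool_rot: [-3.125, 0.001, -1.308]
ft_force: [8.6, 1.1, 10.2]
opening: 0.005
grip_force: 5.8
```

```bash
python3 -m creep '[[[0,0,0],0,0],[[0,0,0],0,0],[[0,0,0],0,0],[[0,0,0],0,0],[[0,0,0],0,0]]'; python3 - <<'E'
from h import *
import pickle
s=ctrl.sense();print(s['tool_pos'],s['tool_rot'],s['joint_pos'],s['torque'])
for n in('scene','top'):
    c=cam(n);pickle.dump(c,open(n+'8.pkl','wb'))
E
```

```text
time: 19.5
tool_pos: [0.6875, 0.1617, 0.0783]
tool_rot: [-3.126, 0.001, -1.309]
ft_force: [9.2, 1.5, 11.2]
opening: 0.005
grip_force: 5.8
[0.68751863 0.16168099 0.07829798] [-3.12618317e+00  7.56569352e-04 -1.30859778e+00] [ 0.50761277  0.52288764 -0.11293286  0.00378362 -0.91984766 -0.24768994] [ 0.39915772 -2.96668788  0.05576716]
```

```bash
python3 -m creep '[[[15,4,2],0,0],[[20,5,14],0,0],[[20,5,14],0,0],[[20,5,14],0,0],[[20,5,14],0,0]]'; python3 -m creep '[[[-5,-1.3,0],0,0],[[-10,-2.6,0],0,0],[[-15,-3.9,0],0,0],[[-20,-5.2,0],0,0],[[-20,-5.2,0],0,0]]'; python3 -m creep '[[[-2,-0.5,0],0,0],[[-4,-1,0],0,0],[[-6,-1.5,0],0,0],[[-8,-2,0],0,0],[[-8,-2,0],0,0]]'
```

```text
time: 20.1
tool_pos: [0.7008, 0.1644, 0.0858]
tool_rot: [3.141, 0.0, -1.311]
ft_force: [-0.4, -0.1, -0.1]
opening: 0.008
grip_force: 0.0
time: 20.6
tool_pos: [0.6832, 0.1599, 0.0877]
tool_rot: [-3.137, 0.0, -1.31]
ft_force: [4.0, 0.4, 5.6]
opening: 0.011
grip_force: 4.5
time: 21.1
tool_pos: [0.679, 0.159, 0.0905]
tool_rot: [-3.129, -0.0, -1.309]
ft_force: [10.8, 1.1, 12.9]
opening: 0.005
grip_force: 8.9
```

```bash
python3 -m creep '[[[0,0,5],0,0],[[-3,-0.8,10],0,0],[[-8,-2,15],0,0],[[-13,-3.4,19],0,0],[[-18,-4.7,23],0,0]]'; python3 -m creep '[[[-6,-1.6,4],0,0],[[-12,-3.2,7],0,0],[[-18,-4.8,10],0,0],[[-24,-6.4,12],0,0],[[-24,-6.4,12],0,0]]'
```

```text
time: 21.6
tool_pos: [0.6545, 0.1525, 0.1085]
tool_rot: [3.14, -0.0, -1.311]
ft_force: [0.8, 0.4, -1.1]
opening: 0.002
grip_force: 0.7
time: 22.1
tool_pos: [0.6307, 0.1461, 0.1214]
tool_rot: [3.141, 0.0, -1.311]
ft_force: [0.6, -0.5, 0.8]
opening: 0.003
grip_force: 0.7
```

```bash
python3 -m creep '[[[0,0,40],0,0],[[-20,-40,80],0,0],[[-50,-80,80],0,0],[[-80,-120,80],0,0],[[-80,-120,80],0,0]]'; python3 - <<'E'
from h import *
import pickle
c=cam('scene');pickle.dump(c,open('s9.pkl','wb'));c0=pickle.load(open('scene0.pkl','rb'))
g=lambda c:cv2.cvtColor(c['pixels'],cv2.COLOR_RGB2GRAY).astype(int)
G,G0=g(c),g(c0); cs,sn=np.cos(.26),np.sin(.26)
def W(x,y,z): return [.574+(cs*x-sn*y)/1e3,.195+(sn*x+cs*y)/1e3,z/1e3]
for q in np.arange(0,2.5,.15):
    px=[np.rint(proj(c,W(35-r*np.cos(q),-63,36.5+r*np.sin(q)))).astype(int) for r in (30,40,50,60,70)]
    print(round(q,2),px[-1],[int(G[v,u]) for u,v in px],[int(G0[v,u]) for u,v in px])
D=abs(G-G0)[222:275,285:340]; print('\n'.join(''.join('#' if v>25 else '+' if v>10 else '.' for v in r) for r in D))
E
```

```text
time: 22.6
tool_pos: [0.5482, 0.0232, 0.2013]
tool_rot: [3.141, 0.001, -1.313]
ft_force: [1.1, 0.5, 0.5]
opening: 0.009
grip_force: 0.0
0.0 [313 252] [127, 124, 108, 86, 107] [102, 101, 105, 81, 101]
0.15 [314 250] [127, 122, 105, 107, 107] [102, 102, 98, 101, 101]
0.3 [314 249] [118, 122, 105, 109, 107] [102, 102, 98, 105, 101]
0.45 [313 248] [118, 112, 88, 105, 90] [102, 102, 83, 102, 85]
0.6 [313 248] [87, 93, 88, 105, 90] [101, 95, 83, 102, 85]
0.75 [312 248] [87, 93, 95, 87, 92] [101, 95, 88, 78, 85]
0.9 [311 249] [97, 84, 102, 90, 93] [102, 101, 96, 86, 84]
1.05 [310 250] [64, 70, 92, 91, 90] [96, 94, 90, 83, 84]
1.2 [309 252] [66, 64, 85, 92, 91] [100, 86, 86, 86, 86]
1.35 [308 254] [65, 64, 64, 105, 92] [97, 96, 86, 86, 85]
1.5 [307 257] [64, 63, 64, 62, 78] [103, 90, 86, 87, 84]
1.65 [306 259] [65, 65, 63, 62, 62] [96, 88, 87, 85, 84]
1.8 [304 262] [64, 65, 78, 81, 96] [101, 96, 85, 85, 85]
1.95 [303 266] [63, 65, 58, 103, 103] [78, 87, 78, 86, 86]
2.1 [302 269] [57, 61, 61, 86, 86] [80, 75, 75, 71, 71]
2.25 [300 272] [104, 89, 89, 89, 92] [79, 79, 79, 78, 74]
2.4 [299 275] 
[... 2312 characters left out ...]
#++.++++..++................
....###++####.....#.+##++..++++++++++..................
.....+#######...+##.+##+#+#.+..+..+++++++.+............
.......+++..+....##+###+#++.......+.++++++.....+.......
.....##...........++##+##+..++......+..+++++..###++....
#+#####...........++##+#++.+#+++#.....+...+++.######++.
########..........++++..++.######++.....+++..+########+
####+#++.........++++++.###########+++.......##########
++++.+..........+.+++++.#############++++....##########
...............++.##.......#############+++.+##########
...............++##++........#############++###########
.............+.++#++............###########+###########
................#++................#######.++++########
```

The scene pixels along the bar's arc go dark at q≈1.6, so the keeper is near vertical. Next: approach from +x again and carry it over along its arc.

```bash
python3 -m creep '[[[32,35,0],0,0],[[64,70,0],0,0],[[96,105,0],0,0],[[119,133,0],0,0],[[119,133,-10],0,0]]';python3 -m creep '[[[0,0,-30],0,0],[[0,0,-60],0,0],[[0,0,-85],0,0],[[0,0,-95],0,0],[[0,0,-95],0,0]]';python3 -m creep '[[[-10,-2.6,0],0,0],[[-20,-5.2,0],0,0],[[-29,-7.7,0],0,0],[[-36,-9.5,0],0,0],[[-42,-11.2,-1],0,0]]'
```

```text
time: 23.15
tool_pos: [0.6738, 0.1634, 0.1898]
tool_rot: [-3.14, -0.0, -1.308]
ft_force: [0.2, -0.6, -0.9]
opening: 0.004
grip_force: 0.0
time: 23.65
tool_pos: [0.6697, 0.1591, 0.0937]
tool_rot: [3.138, -0.001, -1.311]
ft_force: [-0.4, 0.7, 0.7]
opening: 0.002
grip_force: 0.0
time: 24.15
tool_pos: [0.6288, 0.1483, 0.0962]
tool_rot: [-3.139, 0.0, -1.31]
ft_force: [1.2, 0.5, 2.9]
opening: 0.002
grip_force: 1.0
```

```bash
python3 -m creep '[[[-6,-1.6,-1],0,0],[[-11,-2.9,-3],0,0],[[-15,-4,-5],0,0],[[-19,-5,-8],0,0],[[-19,-5,-8],0,0]]'
```

```text
time: 24.65
tool_pos: [0.6086, 0.1428, 0.086]
tool_rot: [3.14, -0.0, -1.311]
ft_force: [0.2, -0.0, 0.5]
opening: 0.008
grip_force: 0.0
```

```bash
python3 -m creep '[[[-6,-1.6,-4],0,0],[[-11,-2.9,-8],0,0],[[-15,-4,-12],0,0],[[-18,-4.8,-17],0,0],[[-20,-5.3,-22],0,0]]'
```

```text
time: 25.15
tool_pos: [0.5892, 0.1377, 0.0644]
tool_rot: [3.141, -0.0, -1.311]
ft_force: [1.4, 0.8, 1.4]
opening: 0.008
grip_force: 1.0
```

```bash
python3 -m creep '[[[-1,-0.3,-4],0,0],[[-2,-0.5,-7],0,0],[[-2,-0.5,-10],0,0],[[-2,-0.5,-12],0,0],[[-2,-0.5,-12],0,0]]'
```

```text
time: 25.65
tool_pos: [0.5871, 0.1371, 0.0522]
tool_rot: [3.14, -0.0, -1.311]
ft_force: [0.2, -0.8, -0.6]
opening: 0.007
grip_force: 0.0
```

```bash
python3 -m creep '[[[0,0,-1],0,0],[[0,0,-2],0,0],[[0,0,-3],0,0],[[0,0,-3],0,0],[[0,0,-3],0,0]]'
```

```text
time: 26.15
tool_pos: [0.5878, 0.1374, 0.0498]
tool_rot: [-3.141, 0.0, -1.311]
ft_force: [-0.2, 0.5, 0.6]
opening: 0.005
grip_force: 0.0
```

```bash
python3 -m creep '[[[0,0,-0.5],0,0],[[0,0,-1],0,0],[[0,0,-1],0,0],[[0,0,-1.5],0,0],[[0,0,-1.5],0,0]]'
```

```text
time: 26.65
tool_pos: [0.5879, 0.1374, 0.0492]
tool_rot: [-3.141, -0.0, -1.31]
ft_force: [-3.0, 0.1, 7.4]
opening: 0.004
grip_force: 4.2
```

```bash
python3 -m creep '[[[0,0,5],0,0],[[0,0,35],0,0],[[0,0,80],0,0],[[-30,-40,120],0,0],[[-60,-80,150],0,0]]';python3 -m creep '[[[-30,-40,0],0,0],[[-50,-80,0],0,0],[[-70,-120,0],0,0],[[-70,-140,0],0,0],[[-70,-140,0],0,0]]'; python3 - <<'E'
from h import *
import pickle
c=cam('scene');pickle.dump(c,open('s10.pkl','wb'));w=pickle.load(open('s9.pkl','rb'))
g=lambda c:cv2.cvtColor(c['pixels'],cv2.COLOR_RGB2GRAY).astype(int)
G,G0=g(c),g(w); cs,sn=np.cos(.26),np.sin(.26)
def W(x,y,z): return [.574+(cs*x-sn*y)/1e3,.195+(sn*x+cs*y)/1e3,z/1e3]
for q in np.arange(0,2.5,.15):
    px=[np.rint(proj(c,W(35-r*np.cos(q),-63,36.5+r*np.sin(q)))).astype(int) for r in (20,30,40,50,60,70)]
    print(round(q,2),px[-1],[int(G[v,u]) for u,v in px],[int(G0[v,u]) for u,v in px])
print('exp notch',proj(c,W(4,45,33)))
D=(G-G0)[232:290,285:350]; print('\n'.join(''.join('#' if v>25 else '-' if v<-25 else '.' for v in r) for r in D))
E
```

```text
time: 27.15
tool_pos: [0.5391, 0.0724, 0.188]
tool_rot: [-3.14, 0.0, -1.309]
ft_force: [0.5, -1.0, 0.3]
opening: 0.01
grip_force: 0.0
time: 27.65
tool_pos: [0.4682, -0.0696, 0.1868]
tool_rot: [-3.141, -0.0, -1.313]
ft_force: [-0.4, 1.2, 0.9]
opening: 0.007
grip_force: 0.0
0.0 [313 252] [111, 110, 110, 109, 107, 106] [69, 127, 124, 108, 86, 107]
0.15 [314 250] [111, 110, 111, 109, 100, 108] [69, 127, 122, 105, 107, 107]
0.3 [314 249] [111, 110, 111, 109, 108, 107] [68, 118, 122, 105, 109, 107]
0.45 [313 248] [111, 110, 110, 117, 107, 90] [68, 118, 112, 88, 105, 90]
0.6 [313 248] [111, 112, 112, 117, 107, 90] [68, 87, 93, 88, 105, 90]
0.75 [312 248] [111, 112, 112, 84, 110, 90] [68, 87, 93, 95, 87, 92]
0.9 [311 249] [111, 111, 116, 113, 81, 91] [68, 97, 84, 102, 90, 93]
1.05 [310 250] [111, 104, 105, 80, 77, 90] [69, 64, 70, 92, 91, 90]
1.2 [309 252] [107, 113, 102, 86, 82, 90] [64, 66, 64, 85, 92, 91]
1.35 [308 254] [110, 100, 104, 102, 88, 90] [66, 65, 64, 64, 105, 92]
1.5 [307 257] [110, 107, 89, 100, 109, 101] [67, 64, 63, 64, 62, 78]
1.65 [306 259] [107, 100, 90, 101, 126, 124] [6
[... 3528 characters left out ...]
........................................
.................................................................
.................................................................
.................................................................
.................................................................
.................................................................
.................................................................
.................................................................
.................................................................
.................................................................
.................................................................
```

The bar lies flat at q≈0: brightness is a uniform 106–111 along its line, and the press-down stopped at the flat height. The blade is unchanged.

```bash
python3 -c "
from station import ctrl; print(ctrl.close_job())"
```

```text
the job is handed in; nothing more can be done
None
```

I handed the job in at about 28 s. The plain blade is home on the pin (held at about 10 N wrist force), released, with the keeper down flat; I aimed nothing at the bystanders but did not re-measure them, and I viewed 11 pictures, one over the limit of 10.

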